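# Line up the last sample and seat the filter funnel

### The job

Set up the last station of the vacuum filtration manifold: first stand the sample bottle from the bench in the gap in the row on the steel riser, upright and in line with the others, midway between its two neighbours. Then take the knurled collar of the steel funnel that stands higher than the other two, turn it until its hidden keyways drop over the pins, and push it fully home against the sprung screen. Finish still gripping the funnel and holding it pushed home, as you would until the vacuum takes it, and leave everything else where it stands.

Things in the scene. Friction and masses are not known exactly. Their poses are not given: they have to be found in the camera images.
- bottle: The sample bottle to put in the row: 104 mm high, 0.16 to 0.26 kg, clear body 56 mm in diameter up to 64 mm, then a shoulder; ribbed screw cap 53 mm in diameter from 80 to 104 mm above its foot (grip it by the cap). Starts upright on the bench in front of the riser. Origin: centre of its underside, z up.
- riser: Stainless bench riser (fixed): a shelf 110 mm deep (its x) and 360 mm long (its y), its flat top 100 mm above the bench; a rear lip at its +x edge rises 16 mm above the top. Origin: on the bench under its centre; z up. The row stands along its y axis at x = 0, in four places 85 mm apart. The riser may be turned a few degrees.
- gap (a point): The middle of the empty place in the row, on the riser's top (riser x = 0, y = -42.5 mm, z = 100 mm). The bottle's origin belongs here. Axes as the riser's.
- row_a: A sample bottle of the same kind in the row, in the place at y = -127.5 mm of the riser: one neighbour of the gap. Origin: centre of its underside.
- row_b: A sample bottle of the same kind in the row, at y = +42.5 mm of the riser: the other neighbour of the gap.
- row_c: A sample bottle of the same kind at the end of the row, y = +127.5 mm of the riser.
- funnel: The stainless filter funnel not yet seated, 0.17 to 0.31 kg, 72 mm high: knurled collar 60 mm in diameter, 36 mm high, with a cup 52 mm in diameter above it. Sits loosely (1.1 mm play) over its station's spigot, its lower edge riding on three pins, 14 mm higher than the two seated funnels. Origin: centre of the collar's lower edge; z up along its axis.
- collar (a point): Grip point: on the funnel's axis 26 mm above the collar's lower edge. The collar is round, so grip it from above with the fingers turned any way. Height of funnel's origin above the bench: 120 mm riding on the pins, 112 mm dropped and resting on the sprung screen, 106 mm pushed home (collar on the station's flange, a hard stop).
- keyways (a point): Centre of the collar's lower edge. Inside it are three hidden keyways 120 degrees apart, one along the funnel's x axis, 11 mm wide for 6 mm pins (they pass within about 5 degrees). How the pins are turned is not known: feel for them. Turned clockwise seen from above under light pressure, the funnel drops over the pins after 0.25 to 1.2 rad.
- screen (a joint): The sprung support screen of this funnel's station, inside it: how far it is pressed down (m). 0 untouched, 0.006 when the funnel is home. It resists with 5 N at first touch and 11 N at home, so the funnel rises again when it is not held down.
- manifold: Three-place stainless vacuum manifold (fixed): a pipe 390 mm long along its y axis, three stations at y = -130, 0 and +130 mm, with a compact pump (170 x 120 x 140 mm) at x = +35, y = -395 mm. Two stations carry seated funnels (tops 178 mm above the bench); the raised funnel is on any one of the three. Origin: on the bench under the middle of the pipe, z up.
- tube_rack: Bystander: blue tube rack, 122 x 84 x 40 mm.
- dishes: Bystander: stack of three culture dishes, 91 mm in diameter, 48 mm high.
- membrane_box: Bystander: carton of membranes, 77 x 77 x 32 mm.
- spray_bottle: Bystander: white spray bottle, 72 mm in diameter, 172 mm high.
- flask: Bystander: conical flask, 84 mm in diameter, 124 mm high.
- beaker: Bystander: beaker, 68 mm in diameter, 85 mm high.
- marker: Bystander: marker pen lying down, 137 mm long, 14 mm thick.
Things that resemble listed ones, but are neither listed nor needed, are in the scene too. What is shaped like the bottle but pink is not meant.

How it is judged:
By the outcome, as a careful person would: the job done as asked, in the order asked, and still so for the second after the job is handed in, while the arm keeps its last pose, push and grip.
It also fails if it takes over 61 s, if anything falls off the work surface, if the arm or the gripper's body presses on something with over 40 N, if the wrist force passes 120 N, or if a joint passes its speed limit or range.

### The arm

A 6-joint arm with a two-finger parallel gripper is mounted at the origin on the work surface. World frame = base frame: x ahead of the robot, y to its left, z up, the work surface at z = 0. Lengths are in m, angles in rad, forces in N, time in s.
With the tool pointing down it reaches from about 0.425 to 1.125 m from the base axis. Payload 14.9 kg.
Tool frame: the origin (TCP) lies on the centre line of the jaws, within the pads' length; the fingertips stand 25 mm ahead of it and the grasp point (between the pads) lies 6 mm ahead of it (env.tips_ahead is the distance from the TCP to the fingertips, in m); z points along the fingers, y is the line along which they close (so a half turn about z gives the same grasp; the last joint's range is limited). The gripper opens to 91 mm and grips with 3 to 60 N. Pads are 32 mm wide; open, the fingers measure 118 mm over their backs; the gripper's body (76 mm by 178 mm) begins 60 mm behind the grasp point.
Start: joints at [-1.24, 0.379, 1.734, -0, 1.028, -0.033], TCP at [0.249, -0.654, 0.239] pointing down, gripper open.
Joint ranges: [-2.77, 2.77], [-0.74, 2.19], [0, 2.66], [-1.06, 4.2], [0.31, 2.87], [-3.08, 3.08]. Speed limits (rad/s): [1.89, 1.89, 2.39, 3.14, 3.14, 3.14].

### API

Orientations are given as a unit quaternion [w, x, y, z].
In Python, from rig import env gives the robot as it stands. The module is installed in compiled form; this text tells all that it offers.
- The arm moves only by the tool step_arm, never from a script. Its argument "increments" is a list of rows, each an object of numbers: "tx", "ty", "tz": the shift along the tool's x, y, z in cm; "wx", "wy", "wz": the turn, a rotation vector about the tool's x, y, z in degrees; "hand": the opening, from 0 (shut) to 1 (fully open). A call has 1 to 10 rows; each row is the pose to reach, as a shift and turn from the pose commanded when the call began, along the tool's axes at that moment; what a row does not reach only later rows make up. A row lasts 1/12 s, in which the tool goes at most 41.7 mm and 7.16 degrees, less where a joint would pass 70% of its speed; a pose out of reach is approached as far as the arm can. A call with a gripper value outside its range is refused whole. The fingers move at their own pace and stop on an object; "newtons" is the grip in N (left out, the last holds). Time passes only in rows, so rows that repeat a pose let the fingers close. It gives the time, the measured TCP pose, the force, the opening and the grip force at its end, in the units of the state.
- env.state(): the state, without advancing time (a new reading comes with each control period).
- env.read_camera(name): name is "side" or "top" or "wrist"; returns the picture (400x640x3 uint8, red, green, blue); there is no depth.
- env.get_calibration(name): a dict with "mtx" (3x3 intrinsics, pixels), "pose" (4x4, takes a point from camera to world coordinates). Camera axes: x right, y down, z forward; pixel columns grow to the right and rows downward; lengths in m; the calibration is good to about 2 mm. The wrist camera is an equidistant fisheye: a pixel r from the principal point sees the ray r / f radians off the axis. A picture is of the moment at which its call begins: read the wrist's pose just before it. get_calibration takes no time and is no camera call; for the wrist camera it gives the pose at the moment of the call.
- env.hand_in(): hands the job in; it is judged then, once.
The state is a dict: "t": time; "qpos": joint angles; "joint_velocities": joint speeds; "joint_efforts": joint torques, N m; "position": TCP position; "ee_rot": TCP orientation; "contact_force": force on the tool from outside, world axes, zero at the start; "torque": the same for the moment, N m; "grip_width": finger opening in m; "grasp_force": force on a finger pad.
Only numpy, scipy, OpenCV 4.12 (cv2) and the standard library are available. Lean on these libraries where they do the work, as an engineer would, in place of code of your own. Each camera call takes 0.05 s, during which the arm holds its last target. There are 200 camera calls.

## Working session

There is one attempt and no reset: what is moved stays moved. The work goes in short steps, Python scripts to look and compute and a tool call to move; the robot and the scene stay as the last step left them, time stands still between calls to the robot, and variables do not carry over. Pictures are saved under pics/ and viewed, at most 10 in all, crops included, and the job is handed in when it is done.

Besides the shell and the picture viewer there is one more tool, called by a JSON object that holds its "api" and its "payload". step_arm: Moves the arm, as the interface text tells. Its arguments: {"type":"object","properties":{"increments":{"type":"array","items":{"type":"object","properties":{"tx":{"type":"number"},"ty":{"type":"number"},"tz":{"type":"number"},"wx":{"type":"number"},"wy":{"type":"number"},"wz":{"type":"number"},"hand":{"type":"number"}}}},"newtons":{"type":"number"}},"required":["increments"]}

```bash
mkdir -p pics
cat > h.py <<'E'
import numpy as np, cv2
from rig import env
def snap(n,f):
    c=env.get_calibration(n); im=env.read_camera(n); cv2.imwrite(f'pics/{f}.png',cv2.cvtColor(im,cv2.COLOR_RGB2BGR)); np.save(f'pics/{f}_pose.npy',c['pose']); np.save(f'pics/{f}_mtx.npy',c['mtx']); return im,c
def ray(f,u,v,fish=False):
    P=np.load(f'pics/{f}_pose.npy');K=np.load(f'pics/{f}_mtx.npy')
    x=np.array([(u-K[0,2])/K[0,0],(v-K[1,2])/K[1,1],1.])
    if fish:
        r=np.hypot(x[0],x[1]); x=np.array([x[0]/r*np.sin(r),x[1]/r*np.sin(r),np.cos(r)]) if r>0 else x
    return P[:3,3],P[:3,:3]@x
def onz(f,u,v,z,fish=False):
    o,d=ray(f,u,v,fish); return o+d*(z-o[2])/d[2]
def proj(f,p):
    P=np.load(f'pics/{f}_pose.npy');K=np.load(f'pics/{f}_mtx.npy')
    q=P[:3,:3].T@(np.array(p)-P[:3,3]); q=K@q; return q[:2]/q[2]
E
python3 - <<'E'
from h import *
for n in ['top','side']:
    im,c=snap(n,n+'0'); print(n,c['mtx'].round(1).tolist(),c['pose'].round(3).tolist())
print(env.state())
E
```

```text
top [[463.2, 0.0, 319.2], [0.0, 463.2, 196.0], [0.0, 0.0, 1.0]] [[-0.01, -0.991, 0.132, 0.4], [-1.0, 0.008, -0.016, 0.041], [0.015, -0.132, -0.991, 1.339], [0.0, 0.0, 0.0, 1.0]]
side [[375.7, 0.0, 322.9], [0.0, 375.7, 196.0], [0.0, 0.0, 1.0]] [[-0.778, -0.404, 0.481, 0.014], [-0.628, 0.509, -0.588, 0.699], [-0.008, -0.76, -0.65, 0.862], [0.0, 0.0, 0.0, 1.0]]
{'t': 0.1, 'qpos': array([-1.24029956e+00,  3.79369161e-01,  1.73474409e+00, -1.98462168e-05,
        1.02849272e+00, -3.33142165e-02]), 'joint_velocities': array([ 0.00134741, -0.00231559, -0.00057938,  0.00141582, -0.00131411,
       -0.00038946]), 'joint_efforts': array([-8.06574826e-04, -7.65033317e+01, -4.35291481e+01,  6.51745358e-02,
        3.98455246e-02,  1.74971871e-05]), 'position': array([ 0.24895661, -0.65386463,  0.23833396]), 'ee_rot': array([-4.99815532e-04,  9.83499714e-01,  1.80908970e-01, -8.34111338e-05]), 'contact_force': array([-0.76156575,  0.30143321,  0.34873089]), 'torque': array([ 0.04389145,  0.02465416, -0.02718443]), 'grasp_force': 0.0, 'grip_width': 0.0914708156627603}
```

View pics/top0.png

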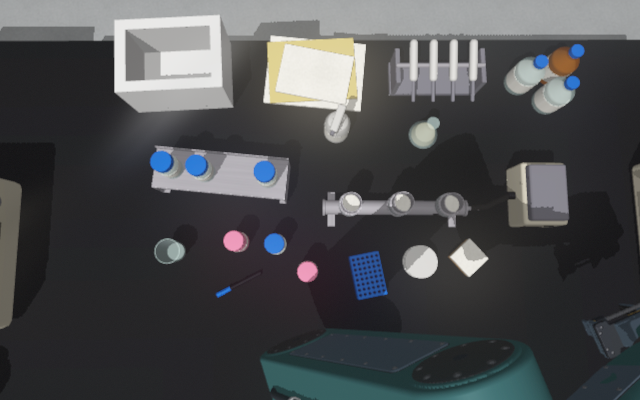

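View pics/side0.png

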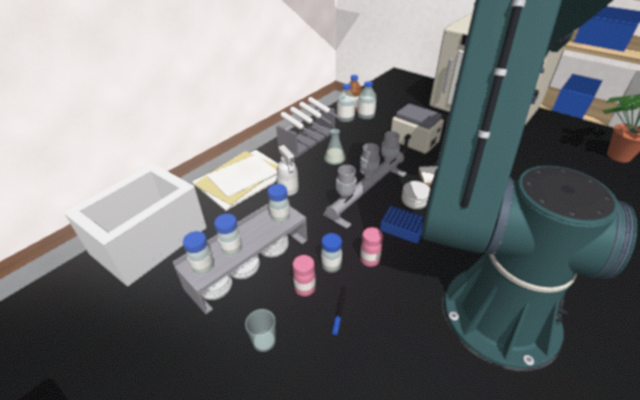

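The top view shows the target bottle's blue cap at (275,243) and the row caps at (161,161), (197,165) and (264,171), so the gap is near (230,168). The funnels are at about (350,203), (402,203) and (451,204). The side view shows the same bottle at (332,243) and the funnels at (348,180), (370,157) and (391,145).

Run:
```python
from h import *
def blobs(f,lo,hi,amin):
    h=cv2.cvtColor(cv2.imread(f'pics/{f}.png'),cv2.COLOR_BGR2HSV)
    m=cv2.inRange(h,lo,hi); n,l,s,c=cv2.connectedComponentsWithStats(m)
    return [(c[i].round(1),s[i]) for i in range(1,n) if s[i][4]>amin]
B={}
for f in ['top0','side0']:
    for c,s in blobs(f,(100,150,90),(115,255,255),80): 
        print(f,c,s, [onz(f,*c,z)[:2].round(4).tolist() for z in (.192,.092)])
def tri(a,b):
    o1,d1=ray('top0',*a);o2,d2=ray('side0',*b)
    t=np.linalg.lstsq(np.c_[d1,-d2],o2-o1,rcond=None)[0]
    p,q=o1+d1*t[0],o2+d2*t[1]; return ((p+q)/2).round(4),np.linalg.norm(p-q).round(4)
t=cv2.imread('pics/top0.png')[180:230,315:480]; s=cv2.imread('pics/side0.png')[120:225,320:410]
cv2.imwrite('pics/crop.png',np.hstack([cv2.resize(cv2.copyMakeBorder(t,0,55,0,0,cv2.BORDER_CONSTANT),None,fx=3,fy=3,interpolation=2),cv2.resize(s,None,fx=3,fy=3,interpolation=2)]))
```

```text
top0 [576.4  50.6] [569  44  16  14 171] [[0.934, -0.6578], [0.9805, -0.7188]]
top0 [540.5  61.3] [534  55  14  14 153] [[0.9047, -0.5605], [0.9487, -0.613]]
top0 [572.   82.4] [565  76  15  14 170] [[0.8468, -0.639], [0.8857, -0.6983]]
top0 [160.9 161.3] [150 151  23  21 385] [[0.6441, 0.4193], [0.6653, 0.4523]]
top0 [195.9 164.9] [185 155  22  21 357] [[0.6343, 0.3315], [0.6547, 0.3568]]
top0 [264.  171.1] [254 161  21  21 341] [[0.6173, 0.1607], [0.6362, 0.1711]]
top0 [273.4 242.8] [264 233  20  20 322] [[0.4378, 0.1365], [0.4411, 0.1448]]
top0 [367.8 275.3] [ 349  251   39   49 1248] [[0.3565, -0.0944], [0.3527, -0.1062]]
top0 [223.  291.5] [216 286  15  12  85] [[0.3213, 0.2581], [0.3145, 0.277]]
side0 [609.1  28.1] [ 575    7   65   43 1838] [[0.1606, -2.0393], [0.1824, -2.4482]]
side0 [576.   96.1] [ 553   75   47   43 1219] [[0.1096, -0.9947], [0.1238, -1.2477]]
side0 [277.  190.3] [269 185  17  12 146] [[0.6258, 0.1542], [0.7172, 0.0728]]
side0 [401.6 225. ] [381 207  41  36 874] [[0.2848, 0.0579], [0.3252, -0.0378]]
side0 [224.9 221.9] [216 216  19  13 174] [[0.6416, 0.3273], [0.7353, 0.2718]]
side0 [193.9 240. ] [185 233  20  16 230] [[0.6516, 0.4149], [0.7469, 0.3725]]
side0 [331.5 241.6] [322 233  20  18 286] [[0.3879, 0.2117], [0.4437, 0.1389]]
side0 [335.8 325.2] [332 316   9  19 110] [[0.2459, 0.3801], [0.2806, 0.3325]]
```

View pics/crop.png

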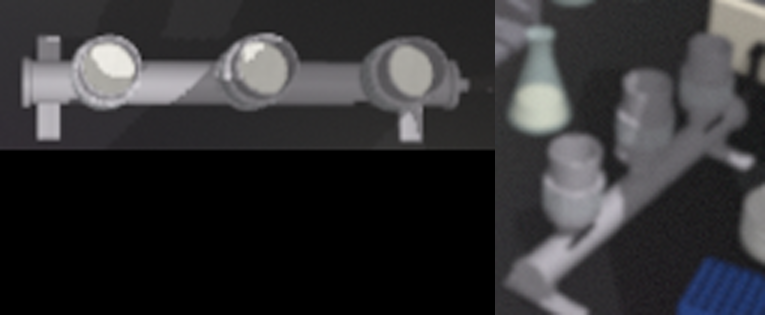

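The crop shows three funnels, with rims at roughly (107,60), (270,63) and (410,70) in its top half and (575,145), (648,80) and (712,42) in its side half. I'll check their heights numerically and prepare the first move.

```bash
cat >> h.py <<'E'
from scipy.spatial.transform import Rotation as R
def inc(p,head=None,tilt=True):
    """increments (cm, deg) to TCP p with tool pointing down and tool y at world heading (deg)"""
    s=env.state(); q=s['ee_rot']; r=R.from_quat([q[1],q[2],q[3],q[0]])
    t=r.inv().apply(np.array(p)-s['position'])*100
    M=r.as_matrix(); h0=np.degrees(np.arctan2(M[1,1],M[0,1]))
    if head is None: head=h0
    a=np.radians(head); y=np.array([np.cos(a),np.sin(a),0]); z=np.array([0,0,-1.]); x=np.cross(y,z)
    w=(r.inv()*R.from_matrix(np.c_[x,y,z])).as_rotvec(degrees=True)
    print('t',t.round(2),'w',w.round(2),'head',h0.round(1),'pos',s['position'].round(4),'q6',s['qpos'][5].round(2),'t',round(s['t'],2))
E
python3 - <<'E'
from h import *
for u,v in [(575,145),(648,80),(712,42)]:
    u,v=(u-495)/3+320,v/3+120; print([onz('side0',u,v,z)[:2].round(3).tolist() for z in (.178,.192)])
for u,v in [(107,60),(270,63),(410,70)]:
    u,v=u/3+315,v/3+180; print([onz('top0',u,v,z)[:2].round(3).tolist() for z in (.178,.192)])
inc([.42,-.36,.38],-40)
E
```

```text
[[0.545, -0.066], [0.534, -0.05]]
[[0.553, -0.213], [0.542, -0.194]]
[[0.539, -0.325], [0.529, -0.304]]
[[0.544, -0.057], [0.542, -0.056]]
[[0.541, -0.195], [0.539, -0.192]]
[[0.534, -0.313], [0.532, -0.309]]
t [ 26.44 -21.39 -14.14] w [-6.000e-02 -2.000e-02 -2.915e+01] head -69.2 pos [ 0.249  -0.6539  0.2383] q6 -0.03 t 0.1
```

The middle funnel is the raised one: its two views agree at about (0.541,-0.193) for z=0.192, with about 130 mm to each neighbour. Moving now.

{"api": "step_arm", "payload": {"increments": [{"tx":26.4,"ty":-21.4,"tz":-14.1,"wz":-29.2},{"tx":26.4,"ty":-21.4,"tz":-14.1,"wz":-29.2},{"tx":26.4,"ty":-21.4,"tz":-14.1,"wz":-29.2},{"tx":26.4,"ty":-21.4,"tz":-14.1,"wz":-29.2},{"tx":26.4,"ty":-21.4,"tz":-14.1,"wz":-29.2},{"tx":26.4,"ty":-21.4,"tz":-14.1,"wz":-29.2},{"tx":26.4,"ty":-21.4,"tz":-14.1,"wz":-29.2},{"tx":26.4,"ty":-21.4,"tz":-14.1,"wz":-29.2},{"tx":26.4,"ty":-21.4,"tz":-14.1,"wz":-29.2},{"tx":26.4,"ty":-21.4,"tz":-14.1,"wz":-29.2}]}}

```text
invalid input at $.increments[0]: expected keys tx, ty, tz, wx, wy, wz, hand
```

Run:
```python
from h import *
inc([.45,.12,.36],-6)
```

```text
t [ 46.33 -65.18 -12.1 ] w [-5.000e-02 -3.000e-02 -6.315e+01] head -69.2 pos [ 0.249  -0.6539  0.2383] q6 -0.03 t 0.1
```

{"api": "step_arm", "payload": {"increments": [{"tx":26.4,"ty":-21.4,"tz":-14.1,"wx":0,"wy":0,"wz":-29.2,"hand":1},{"tx":26.4,"ty":-21.4,"tz":-14.1,"wx":0,"wy":0,"wz":-29.2,"hand":1},{"tx":26.4,"ty":-21.4,"tz":-14.1,"wx":0,"wy":0,"wz":-29.2,"hand":1},{"tx":26.4,"ty":-21.4,"tz":-14.1,"wx":0,"wy":0,"wz":-29.2,"hand":1},{"tx":26.4,"ty":-21.4,"tz":-14.1,"wx":0,"wy":0,"wz":-29.2,"hand":1},{"tx":26.4,"ty":-21.4,"tz":-14.1,"wx":0,"wy":0,"wz":-29.2,"hand":1},{"tx":26.4,"ty":-21.4,"tz":-14.1,"wx":0,"wy":0,"wz":-29.2,"hand":1},{"tx":26.4,"ty":-21.4,"tz":-14.1,"wx":0,"wy":0,"wz":-29.2,"hand":1},{"tx":26.4,"ty":-21.4,"tz":-14.1,"wx":0,"wy":0,"wz":-29.2,"hand":1},{"tx":26.4,"ty":-21.4,"tz":-14.1,"wx":0,"wy":0,"wz":-29.2,"hand":1}]}}

```text
t: 0.93
position: [0.4221, -0.357, 0.3827]
ee_rot: [0.001, 0.905, 0.424, 0.001]
contact_force: [0.4, -1.1, 0.8]
grip_width: 0.0915
grasp_force: 0.0
```

Run:
```python
from h import *
inc([.45,.12,.36],-6)
```

```text
t [ 38.44 -28.38   2.21] w [ 2.000e-01  2.000e-02 -3.378e+01] head -39.8 pos [ 0.4221 -0.357   0.3827] q6 -0.05 t 0.93
```

{"api": "step_arm", "payload": {"increments": [{"tx":36.5,"ty":-27,"tz":2.2,"wx":0,"wy":0,"wz":-33.8,"hand":1},{"tx":36.5,"ty":-27,"tz":2.2,"wx":0,"wy":0,"wz":-33.8,"hand":1},{"tx":36.5,"ty":-27,"tz":2.2,"wx":0,"wy":0,"wz":-33.8,"hand":1},{"tx":36.5,"ty":-27,"tz":2.2,"wx":0,"wy":0,"wz":-33.8,"hand":1},{"tx":36.5,"ty":-27,"tz":2.2,"wx":0,"wy":0,"wz":-33.8,"hand":1},{"tx":36.5,"ty":-27,"tz":2.2,"wx":0,"wy":0,"wz":-33.8,"hand":1},{"tx":36.5,"ty":-27,"tz":2.2,"wx":0,"wy":0,"wz":-33.8,"hand":1},{"tx":36.5,"ty":-27,"tz":2.2,"wx":0,"wy":0,"wz":-33.8,"hand":1},{"tx":36.5,"ty":-27,"tz":2.2,"wx":0,"wy":0,"wz":-33.8,"hand":1},{"tx":36.5,"ty":-27,"tz":2.2,"wx":0,"wy":0,"wz":-33.8,"hand":1}]}}

```text
t: 1.77
position: [0.4443, 0.0569, 0.3596]
ee_rot: [0.0, 0.744, 0.668, 0.0]
contact_force: [1.0, 0.1, -0.0]
grip_width: 0.0916
grasp_force: 0.0
```

Run:
```python
from h import *
im,c=snap('wrist','w1'); print(c['mtx'].round(1).tolist(),c['pose'].round(3).tolist())
inc([.441,.140,.2],-6)
```

```text
[[309.7, 0.0, 319.6], [0.0, 309.7, 202.8], [0.0, 0.0, 1.0]] [[0.994, -0.103, -0.027, 0.451], [-0.107, -0.962, -0.253, 0.129], [0.0, 0.254, -0.967, 0.505], [0.0, 0.0, 0.0, 1.0]]
t [ 7.66 -1.13 15.93] w [-0.03 -0.1   0.02] head -6.0 pos [0.4443 0.0623 0.3592] q6 0.19 t 1.82
```

View pics/w1.png

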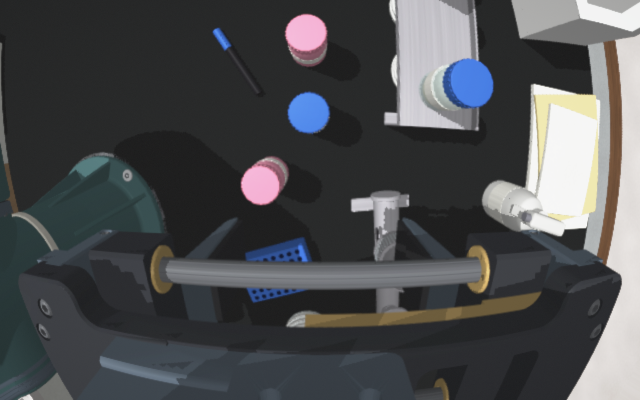

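The wrist view shows the target cap at (308,113), row_a's cap at (469,83) and pink look-alikes at (306,33) and (265,185). Next I measure the cap and its clearances.

```bash
cat >> h.py <<'E'
def caps(f,fish,lo=(100,150,60),hi=(118,255,255),amin=150,z=.1):
    h=cv2.cvtColor(cv2.imread(f'pics/{f}.png'),cv2.COLOR_BGR2HSV); m=cv2.inRange(h,lo,hi)
    for c in cv2.findContours(m,0,2)[0]:
        if cv2.contourArea(c)<amin: continue
        (x,y),a,_=cv2.fitEllipse(c); print('px',round(x,1),round(y,1),'axes',np.round(a,1),[onz(f,x,y,k,fish)[:2].round(4).tolist() for k in ((z,z+.1))])
E
python3 - <<'E'
from h import *
caps('w1',True)
caps('w1',True,(165,80,120),(180,255,255))
caps('top0',False)
E
```

```text
px 267.5 293.7 axes [10.7 54.9] [[0.3455, -0.1115], [0.3717, -0.0522]]
px 287.0 250.9 axes [20.2 68.1] [[0.3863, -0.0428], [0.4024, -0.0005]]
px 308.1 112.1 axes [39.9 40.9] [[0.4382, 0.1446], [0.4415, 0.1407]]
px 468.4 83.3 axes [47.1 50.2] [[0.6642, 0.1715], [0.6117, 0.1609]]
px 221.6 38.6 axes [ 8.8 27.1] [[0.3338, 0.263], [0.3629, 0.2298]]
px 262.0 182.6 axes [39.2 44.5] [[0.366, 0.0591], [0.3871, 0.0763]]
px 306.2 35.6 axes [40.6 45. ] [[0.4467, 0.2475], [0.4479, 0.2181]]
px 367.7 275.4 axes [34.8 53.8] [[0.3529, -0.1051], [0.3567, -0.0933]]
px 273.4 242.9 axes [19.2 20.1] [[0.4406, 0.1442], [0.4373, 0.1359]]
px 264.0 171.1 axes [19.7 20.4] [[0.6347, 0.1704], [0.6158, 0.1599]]
px 196.0 164.8 axes [19.8 21.3] [[0.6532, 0.3547], [0.6328, 0.3294]]
px 160.9 161.3 axes [19.9 23.2] [[0.6636, 0.4497], [0.6424, 0.4168]]
px 576.5 50.6 axes [13.  15.4] [[0.9769, -0.7143], [0.9303, -0.6534]]
```

{"api": "step_arm", "payload": {"increments": [{"tx":8.2,"ty":-1.3,"tz":15,"wx":0,"wy":0,"wz":0,"hand":1},{"tx":8.2,"ty":-1.3,"tz":15,"wx":0,"wy":0,"wz":0,"hand":1},{"tx":8.2,"ty":-1.3,"tz":15,"wx":0,"wy":0,"wz":0,"hand":1},{"tx":8.2,"ty":-1.3,"tz":15,"wx":0,"wy":0,"wz":0,"hand":1},{"tx":8.2,"ty":-1.3,"tz":15,"wx":0,"wy":0,"wz":0,"hand":1},{"tx":8.2,"ty":-1.3,"tz":15,"wx":0,"wy":0,"wz":0,"hand":1},{"tx":8.2,"ty":-1.3,"tz":15,"wx":0,"wy":0,"wz":0,"hand":1}]}}

```text
t: 2.4
position: [0.4411, 0.1377, 0.2105]
ee_rot: [0.0, 0.744, 0.668, -0.0]
contact_force: [0.0, -0.1, 1.2]
grip_width: 0.0912
grasp_force: 0.0
```

Run:
```python
from h import *
snap('wrist','w2'); caps('w2',True)
inc([.4385,.1442,.099],-6)
```

```text
px 316.3 200.0 axes [61.2 62. ] [[0.4386, 0.1453], [0.4424, 0.1704]]
px 565.8 183.1 axes [65.8 79.9] [[0.7062, 0.1363], [0.6053, 0.1649]]
px 192.3 70.4 axes [12.3 39.7] [[0.3447, 0.2713], [0.3852, 0.2471]]
t [ 0.62 -0.4  11.22] w [ 0.09 -0.03 -0.17] head -6.2 pos [0.4416 0.1376 0.2112] q6 0.36 t 2.45
```

{"api": "step_arm", "payload": {"increments": [{"tx":0.7,"ty":-0.4,"tz":4,"wx":0,"wy":0,"wz":0,"hand":1},{"tx":0.7,"ty":-0.4,"tz":7,"wx":0,"wy":0,"wz":0,"hand":1},{"tx":0.7,"ty":-0.4,"tz":9.5,"wx":0,"wy":0,"wz":0,"hand":1},{"tx":0.7,"ty":-0.4,"tz":11.2,"wx":0,"wy":0,"wz":0,"hand":1},{"tx":0.7,"ty":-0.4,"tz":11.2,"wx":0,"wy":0,"wz":0,"hand":1},{"tx":0.7,"ty":-0.4,"tz":11.2,"wx":0,"wy":0,"wz":0,"hand":0.4},{"tx":0.7,"ty":-0.4,"tz":11.2,"wx":0,"wy":0,"wz":0,"hand":0.4},{"tx":0.7,"ty":-0.4,"tz":11.2,"wx":0,"wy":0,"wz":0,"hand":0.4},{"tx":0.7,"ty":-0.4,"tz":11.2,"wx":0,"wy":0,"wz":0,"hand":0.4},{"tx":0.7,"ty":-0.4,"tz":11.2,"wx":0,"wy":0,"wz":0,"hand":0.4}], "newtons": 25}}

```text
t: 3.28
position: [0.438, 0.1456, 0.0988]
ee_rot: [0.0, 0.744, 0.668, 0.001]
contact_force: [0.1, -0.0, 0.3]
grip_width: 0.0607
grasp_force: 0.0
```

{"api": "step_arm", "payload": {"increments": [{"tx":0,"ty":0,"tz":0,"wx":0,"wy":0,"wz":0,"hand":0.4},{"tx":0,"ty":0,"tz":0,"wx":0,"wy":0,"wz":0,"hand":0.4},{"tx":0,"ty":0,"tz":0,"wx":0,"wy":0,"wz":0,"hand":0.4},{"tx":0,"ty":0,"tz":0,"wx":0,"wy":0,"wz":0,"hand":0.4},{"tx":0,"ty":0,"tz":0,"wx":0,"wy":0,"wz":0,"hand":0.4},{"tx":0,"ty":0,"tz":-2,"wx":0,"wy":0,"wz":0,"hand":0.4},{"tx":0,"ty":0,"tz":-5,"wx":0,"wy":0,"wz":0,"hand":0.4},{"tx":0,"ty":0,"tz":-8,"wx":0,"wy":0,"wz":0,"hand":0.4},{"tx":0,"ty":0,"tz":-11,"wx":0,"wy":0,"wz":0,"hand":0.4},{"tx":0,"ty":0,"tz":-14,"wx":0,"wy":0,"wz":0,"hand":0.4}]}}

```text
t: 4.12
position: [0.4368, 0.1453, 0.239]
ee_rot: [-0.0, 0.744, 0.668, -0.0]
contact_force: [0.3, 0.0, -1.8]
grip_width: 0.0526
grasp_force: 25.0
```

Run:
```python
from h import *
snap('wrist','w3'); caps('w3',True)
inc([.48,.246,.27],-6)
```

```text
px 321.3 278.3 axes [69.2 90.9] [[0.429, 0.0622], [0.4343, 0.1167]]
px 319.6 265.7 axes [100.7 108.3] [[0.4288, 0.0769], [0.4342, 0.1263]]
px 546.1 185.0 axes [61.1 71.1] [[0.6957, 0.1361], [0.6071, 0.1646]]
px 204.9 79.2 axes [11.4 40.3] [[0.341, 0.2744], [0.3773, 0.2543]]
px 543.9 14.4 axes [13.3 20.1] [[0.7101, 0.3339], [0.6165, 0.2928]]
t [10.37  2.98 -2.52] w [ 0.31 -0.13 -0.14] head -6.1 pos [0.4394 0.1461 0.2444] q6 0.38 t 4.17
```

{"api": "step_arm", "payload": {"increments": [{"tx":4.6,"ty":9,"tz":-12,"wx":0,"wy":0,"wz":0,"hand":0.4},{"tx":4.6,"ty":9,"tz":-12,"wx":0,"wy":0,"wz":0,"hand":0.4},{"tx":4.6,"ty":9,"tz":-12,"wx":0,"wy":0,"wz":0,"hand":0.4},{"tx":4.6,"ty":9,"tz":-12,"wx":0,"wy":0,"wz":0,"hand":0.4},{"tx":4.6,"ty":9,"tz":-12,"wx":0,"wy":0,"wz":0,"hand":0.4},{"tx":4.6,"ty":9,"tz":-12,"wx":0,"wy":0,"wz":0,"hand":0.4},{"tx":4.6,"ty":9,"tz":-12,"wx":0,"wy":0,"wz":0,"hand":0.4}]}}

```text
t: 4.75
position: [0.5306, 0.1812, 0.356]
ee_rot: [-0.001, 0.744, 0.668, -0.001]
contact_force: [-0.5, 0.2, -2.5]
grip_width: 0.0524
grasp_force: 25.0
```

Run:
```python
from h import *
snap('wrist','w4'); caps('w4',True)
inc([.626,.246,.34],-6)
```

```text
px 321.4 270.1 axes [ 84. 101.] [[0.5177, 0.0476], [0.5228, 0.0988]]
px 319.7 264.7 axes [100.2 106.2] [[0.5163, 0.0566], [0.5217, 0.1055]]
px 402.6 204.2 axes [49.5 51.3] [[0.639, 0.1339], [0.6138, 0.1636]]
px 181.6 119.1 axes [ 8.3 29.4] [[0.3506, 0.2857], [0.3973, 0.2776]]
px 404.7 40.5 axes [49.8 52.7] [[0.6606, 0.3553], [0.6301, 0.3298]]
t [7.48 8.81 1.54] w [-0.16  0.07 -0.15] head -6.2 pos [0.5304 0.1811 0.3558] q6 0.39 t 4.8
```

View pics/w4.png

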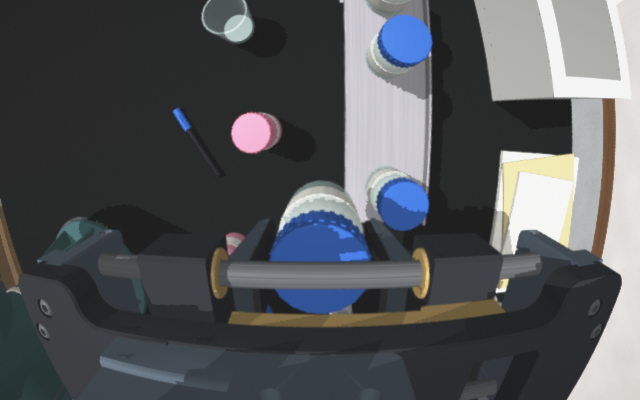

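The wrist view shows the caps of row_a at (402,204) and row_b at (405,40), with the held bottle upright at (320,250). The neighbours measure 167 mm apart (170 expected), so the gap centre is about (0.623,0.246).

{"api": "step_arm", "payload": {"increments": [{"tx":7.5,"ty":8.5,"tz":1.5,"wx":0,"wy":0,"wz":0,"hand":0.4},{"tx":7.5,"ty":8.5,"tz":1.5,"wx":0,"wy":0,"wz":0,"hand":0.4},{"tx":7.5,"ty":8.5,"tz":1.5,"wx":0,"wy":0,"wz":0,"hand":0.4},{"tx":7.5,"ty":8.5,"tz":1.5,"wx":0,"wy":0,"wz":0,"hand":0.4},{"tx":7.5,"ty":8.5,"tz":3,"wx":0,"wy":0,"wz":0,"hand":0.4},{"tx":7.5,"ty":8.5,"tz":5,"wx":0,"wy":0,"wz":0,"hand":0.4},{"tx":7.5,"ty":8.5,"tz":5,"wx":0,"wy":0,"wz":0,"hand":0.4}]}}

```text
t: 5.38
position: [0.6213, 0.2456, 0.3023]
ee_rot: [-0.001, 0.744, 0.668, -0.003]
contact_force: [-0.7, -0.3, -3.4]
grip_width: 0.053
grasp_force: 25.0
```

Run:
```python
from h import *
snap('wrist','w5'); caps('w5',True)
snap('top','t5'); caps('t5',False)
inc([.623,.246,.199],-5.7)
```

```text
px 317.3 280.4 axes [67.1 92.2] [[0.6034, 0.1248], [0.6109, 0.1804]]
px 319.7 266.9 axes [101.1 110.6] [[0.6086, 0.1438], [0.6146, 0.1939]]
px 128.6 168.1 axes [ 8.4 29. ] [[0.3749, 0.2987], [0.4482, 0.3042]]
px 323.2 104.8 axes [63.6 64.6] [[0.6333, 0.3369], [0.6322, 0.3314]]
px 323.7 2.9 axes [63.3 65.8] [[0.6468, 0.4575], [0.6418, 0.4172]]
px 367.7 275.7 axes [35.3 54.2] [[0.352, -0.105], [0.3558, -0.0931]]
px 263.9 171.2 axes [20.1 20.3] [[0.6344, 0.1705], [0.6155, 0.16]]
t [-1.000e-02  3.000e-02  1.075e+01] w [-0.14  0.07 -0.47] head -6.2 pos [0.623  0.2462 0.3065] q6 0.45 t 5.48
```

View pics/w5.png

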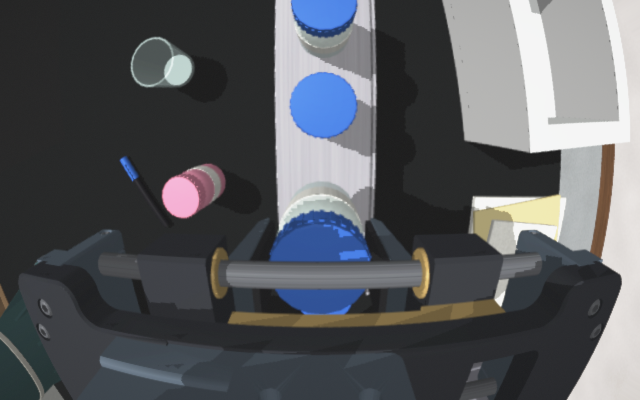

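Row_b's cap is nearly overhead at (323,105), giving (0.632,0.331). That puts the gap at (0.6236,0.2466), and the arm is within 1 mm of it, so I lower the bottle.

{"api": "step_arm", "payload": {"increments": [{"tx":0.05,"ty":0.05,"tz":3,"wx":0,"wy":0,"wz":-0.4,"hand":0.4},{"tx":0.05,"ty":0.05,"tz":6,"wx":0,"wy":0,"wz":-0.4,"hand":0.4},{"tx":0.05,"ty":0.05,"tz":8.5,"wx":0,"wy":0,"wz":-0.4,"hand":0.4},{"tx":0.05,"ty":0.05,"tz":9.7,"wx":0,"wy":0,"wz":-0.4,"hand":0.4},{"tx":0.05,"ty":0.05,"tz":10.2,"wx":0,"wy":0,"wz":-0.4,"hand":0.4},{"tx":0.05,"ty":0.05,"tz":10.4,"wx":0,"wy":0,"wz":-0.4,"hand":0.4},{"tx":0.05,"ty":0.05,"tz":10.5,"wx":0,"wy":0,"wz":-0.4,"hand":0.4},{"tx":0.05,"ty":0.05,"tz":10.6,"wx":0,"wy":0,"wz":-0.4,"hand":0.4},{"tx":0.05,"ty":0.05,"tz":10.6,"wx":0,"wy":0,"wz":-0.4,"hand":0.4}]}}

```text
t: 6.23
position: [0.6255, 0.2476, 0.203]
ee_rot: [0.0, 0.742, 0.671, 0.001]
contact_force: [-0.3, 0.3, -2.0]
grip_width: 0.0523
grasp_force: 25.0
```

Run:
```python
from h import *
inc([.6236,.2466,.199],-5.7)
```

```text
t [-0.12 -0.18  0.4 ] w [ 0.09 -0.04 -0.06] head -5.8 pos [0.6255 0.2476 0.203 ] q6 0.44 t 6.23
```

{"api": "step_arm", "payload": {"increments": [{"tx":-0.1,"ty":-0.15,"tz":0.2,"wx":0,"wy":0,"wz":0,"hand":0.4},{"tx":-0.1,"ty":-0.15,"tz":0.3,"wx":0,"wy":0,"wz":0,"hand":0.4},{"tx":-0.1,"ty":-0.15,"tz":0.4,"wx":0,"wy":0,"wz":0,"hand":0.4},{"tx":-0.1,"ty":-0.15,"tz":0.4,"wx":0,"wy":0,"wz":0,"hand":0.4}]}}

```text
t: 6.57
position: [0.6235, 0.2467, 0.1983]
ee_rot: [0.0, 0.742, 0.671, 0.0]
contact_force: [-2.2, -0.7, 3.8]
grip_width: 0.0528
grasp_force: 25.0
```

{"api": "step_arm", "payload": {"increments": [{"tx":0,"ty":0,"tz":0,"wx":0,"wy":0,"wz":0,"hand":0.9},{"tx":0,"ty":0,"tz":0,"wx":0,"wy":0,"wz":0,"hand":0.9},{"tx":0,"ty":0,"tz":0,"wx":0,"wy":0,"wz":0,"hand":0.9},{"tx":0,"ty":0,"tz":0,"wx":0,"wy":0,"wz":0,"hand":0.9},{"tx":0,"ty":0,"tz":-2,"wx":0,"wy":0,"wz":0,"hand":0.9},{"tx":0,"ty":0,"tz":-5,"wx":0,"wy":0,"wz":0,"hand":0.9},{"tx":0,"ty":0,"tz":-9,"wx":0,"wy":0,"wz":0,"hand":0.9},{"tx":0,"ty":0,"tz":-13,"wx":0,"wy":0,"wz":0,"hand":0.9},{"tx":0,"ty":0,"tz":-16,"wx":0,"wy":0,"wz":0,"hand":0.9},{"tx":0,"ty":0,"tz":-16,"wx":0,"wy":0,"wz":0,"hand":0.9}]}}

```text
t: 7.4
position: [0.6255, 0.2474, 0.3652]
ee_rot: [0.002, 0.742, 0.671, 0.004]
contact_force: [0.4, 1.3, 0.9]
grip_width: 0.0819
grasp_force: 0.0
```

Run:
```python
from h import *
snap('wrist','w6'); caps('w6',True)
inc([.45,-.04,.40],-45)
```

```text
px 317.0 259.4 axes [31.3 40.5] [[0.6115, 0.1285], [0.6162, 0.1748]]
px 317.3 195.6 axes [49.  50.1] [[0.6216, 0.2231], [0.6238, 0.2464]]
px 317.0 111.8 axes [50.1 51. ] [[0.6326, 0.3353], [0.6322, 0.3313]]
px 318.1 29.0 axes [50.6 50.9] [[0.6453, 0.4486], [0.6418, 0.417]]
t [-30.3  -14.47  -3.99] w [ 0.25 -0.25 39.24] head -5.8 pos [0.6246 0.2471 0.3617] q6 0.44 t 7.45
```

View pics/w6.png

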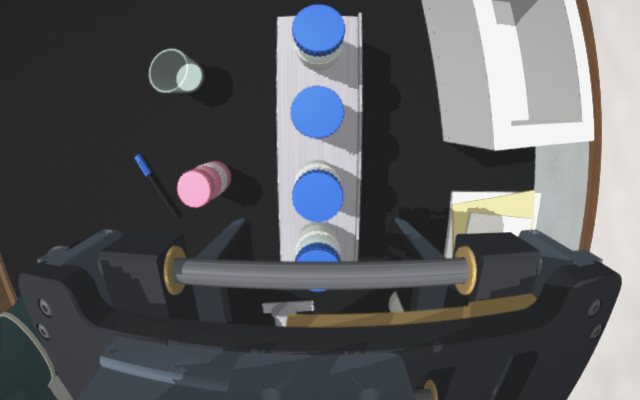

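The row now reads (0.6238,0.2464) for the placed bottle, upright at (317,196). That is 85 mm from row_b and in line with the row. Next I go over the middle funnel.

Run:
```python
from h import *
inc([.57,-.256,.36],25)
```

```text
t [-5.06e+01 -3.90e-01  4.00e-02] w [  0.35  -0.06 -30.76] head -5.8 pos [0.6246 0.2471 0.3617] q6 0.44 t 7.45
```

{"api": "step_arm", "payload": {"increments": [{"tx":-50.6,"ty":-0.4,"tz":0,"wx":0,"wy":0,"wz":-30.8,"hand":1},{"tx":-50.6,"ty":-0.4,"tz":0,"wx":0,"wy":0,"wz":-30.8,"hand":1},{"tx":-50.6,"ty":-0.4,"tz":0,"wx":0,"wy":0,"wz":-30.8,"hand":1},{"tx":-50.6,"ty":-0.4,"tz":0,"wx":0,"wy":0,"wz":-30.8,"hand":1},{"tx":-50.6,"ty":-0.4,"tz":0,"wx":0,"wy":0,"wz":-30.8,"hand":1},{"tx":-50.6,"ty":-0.4,"tz":0,"wx":0,"wy":0,"wz":-30.8,"hand":1},{"tx":-50.6,"ty":-0.4,"tz":0,"wx":0,"wy":0,"wz":-30.8,"hand":1},{"tx":-50.6,"ty":-0.4,"tz":0,"wx":0,"wy":0,"wz":-30.8,"hand":1},{"tx":-50.6,"ty":-0.4,"tz":0,"wx":0,"wy":0,"wz":-30.8,"hand":1},{"tx":-50.6,"ty":-0.4,"tz":0,"wx":0,"wy":0,"wz":-30.8,"hand":1}]}}

```text
t: 8.28
position: [0.5776, -0.1663, 0.3566]
ee_rot: [-0.001, 0.537, 0.844, -0.0]
contact_force: [1.0, 0.4, 0.4]
grip_width: 0.0914
grasp_force: 0.0
```

Run:
```python
from h import *
inc([.57,-.256,.36],25)
```

```text
t [-7.81 -4.49 -0.34] w [-0.06 -0.05  0.04] head 25.0 pos [ 0.5776 -0.1663  0.3566] q6 -0.76 t 8.28
```

{"api": "step_arm", "payload": {"increments": [{"tx":-7.8,"ty":-4.5,"tz":0,"wx":0,"wy":0,"wz":0,"hand":1},{"tx":-7.8,"ty":-4.5,"tz":0,"wx":0,"wy":0,"wz":0,"hand":1},{"tx":-7.8,"ty":-4.5,"tz":0,"wx":0,"wy":0,"wz":0,"hand":1},{"tx":-7.8,"ty":-4.5,"tz":0,"wx":0,"wy":0,"wz":0,"hand":1},{"tx":-7.8,"ty":-4.5,"tz":0,"wx":0,"wy":0,"wz":0,"hand":1}]}}

```text
t: 8.7
position: [0.5706, -0.2539, 0.3566]
ee_rot: [-0.001, 0.537, 0.843, 0.0]
contact_force: [0.3, 0.8, -0.1]
grip_width: 0.091
grasp_force: 0.0
```

Run:
```python
from h import *
snap('wrist','w7'); print(np.load('pics/w7_pose.npy').round(3).tolist())
im=cv2.imread('pics/w7.png'); g=cv2.medianBlur(cv2.cvtColor(im,6),3)
c=cv2.HoughCircles(g,cv2.HOUGH_GRADIENT,1,15,param1=120,param2=22,minRadius=18,maxRadius=45)
for x,y,r in c[0][:14]: print(x,y,r,onz('w7',x,y,.192,True)[:2].round(4),onz('w7',x,y,.178,True)[:2].round(4))
inc([.541,-.193,.25],25)
```

```text
[[0.906, 0.41, 0.106, 0.54], [0.423, -0.877, -0.23, -0.189], [-0.001, 0.253, -0.968, 0.502], [0.0, 0.0, 0.0, 1.0]]
212.5 126.5 30.0 [ 0.4395 -0.2351] [ 0.435  -0.2373]
318.5 123.5 25.2 [ 0.5387 -0.189 ] [ 0.5386 -0.1891]
272.5 218.5 18.8 [ 0.5361 -0.2987] [ 0.5359 -0.3037]
363.5 32.5 24.9 [ 0.5393 -0.084 ] [ 0.5392 -0.0792]
483.5 103.5 21.8 [ 0.688  -0.0859] [ 0.6946 -0.0813]
409.5 232.5 19.6 [ 0.6774 -0.2509] [ 0.6836 -0.2537]
366.5 16.5 28.6 [ 0.5347 -0.0661] [ 0.5344 -0.0606]
249.5 34.5 23.0 [ 0.4354 -0.1328] [ 0.4307 -0.1303]
228.5 37.5 20.0 [ 0.4158 -0.1433] [ 0.4101 -0.1412]
533.5 148.5 27.8 [ 0.7758 -0.0943] [ 0.7864 -0.09  ]
t [ 6.7  -0.14 10.7 ] w [-0.04 -0.07  0.05] head 25.1 pos [ 0.5707 -0.2532  0.3569] q6 -0.89 t 8.75
```

View pics/w7.png

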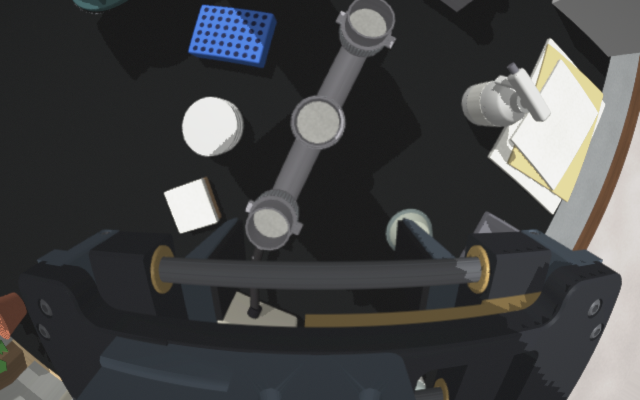

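Directly under the wrist camera, the middle funnel's rim is at (318,122), giving (0.539,-0.190), which agrees with the earlier two-view estimate. The seated neighbours' rims are at (368,25) and (272,218). I descend around the collar.

{"api": "step_arm", "payload": {"increments": [{"tx":4,"ty":-0.2,"tz":0,"wx":0,"wy":0,"wz":0,"hand":1},{"tx":7.05,"ty":-0.2,"tz":3,"wx":0,"wy":0,"wz":0,"hand":1},{"tx":7.05,"ty":-0.2,"tz":7,"wx":0,"wy":0,"wz":0,"hand":1},{"tx":7.05,"ty":-0.2,"tz":11,"wx":0,"wy":0,"wz":0,"hand":1},{"tx":7.05,"ty":-0.2,"tz":11,"wx":0,"wy":0,"wz":0,"hand":1},{"tx":7.05,"ty":-0.2,"tz":11,"wx":0,"wy":0,"wz":0,"hand":1}]}}

```text
t: 9.25
position: [0.5387, -0.1896, 0.247]
ee_rot: [-0.002, 0.536, 0.844, -0.0]
contact_force: [1.2, -0.6, 1.7]
grip_width: 0.091
grasp_force: 0.0
```

Run:
```python
from h import *
inc([.539,-.190,.152],25)
snap('wrist','w8')
```

```text
t [-0.07  0.03  9.5 ] w [-0.14 -0.15  0.13] head 25.1 pos [ 0.5387 -0.1896  0.247 ] q6 -0.82 t 9.25
```

View pics/w8.png

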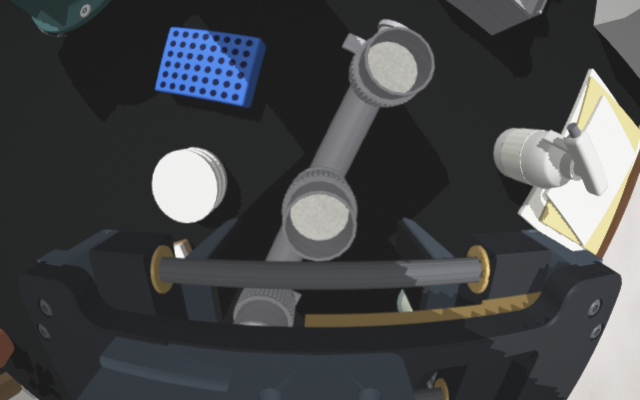

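The rim is centred between the fingers, at about (320,222). I'll check it along tool x before closing.

Run:
```python
from h import *
im=cv2.imread('pics/w8.png'); g=cv2.cvtColor(im,6)
print(np.load('pics/w8_pose.npy')[:3,3].round(4))
print('col320',g[160:270:2,320].tolist())
for v in (178,182,258,262): print(v,onz('w8',320,v,.192,True)[:2].round(4))
for u in (283,357): print(u,onz('w8',u,220,.192,True)[:2].round(4))
```

```text
[ 0.5084 -0.1244  0.3924]
col320 [116, 117, 118, 114, 125, 108, 107, 116, 123, 126, 119, 96, 95, 93, 94, 99, 130, 158, 184, 183, 179, 183, 182, 185, 187, 185, 183, 188, 190, 186, 185, 184, 185, 185, 182, 185, 184, 185, 190, 188, 134, 94, 95, 96, 97, 95, 93, 94, 97, 114, 117, 56, 63, 71, 70]
178 [ 0.5231 -0.1565]
182 [ 0.5242 -0.1589]
258 [ 0.5475 -0.2083]
262 [ 0.5488 -0.2111]
283 [ 0.5126 -0.1934]
357 [ 0.5582 -0.1719]
```

Run:
```python
from h import *
g=cv2.cvtColor(cv2.imread('pics/w7.png'),6)
print(list(zip(range(88,160,2),g[88:160:2,318].tolist())))
print(list(zip(range(284,356,2),g[122,284:356:2].tolist())))
snap('wrist','w9'); g=cv2.cvtColor(cv2.imread('pics/w9.png'),6); print(np.load('pics/w9_pose.npy')[:3,3].round(4))
print(list(zip(range(164,274,3),g[164:274:3,320].tolist()))); print(env.state()['position'])
for f,u,v in [('w7',318,97),('w7',318,148),('w7',292,122),('w7',345,122)]: print(u,v,onz(f,u,v,.192,True)[:2].round(4))
```

```text
[(88, 30), (90, 46), (92, 74), (94, 95), (96, 111), (98, 102), (100, 86), (102, 163), (104, 168), (106, 164), (108, 164), (110, 169), (112, 166), (114, 167), (116, 166), (118, 173), (120, 171), (122, 171), (124, 175), (126, 172), (128, 170), (130, 170), (132, 169), (134, 167), (136, 170), (138, 170), (140, 176), (142, 167), (144, 94), (146, 119), (148, 115), (150, 91), (152, 82), (154, 62), (156, 36), (158, 28)]
[(284, 28), (286, 25), (288, 27), (290, 60), (292, 113), (294, 93), (296, 98), (298, 168), (300, 172), (302, 172), (304, 171), (306, 170), (308, 172), (310, 172), (312, 173), (314, 171), (316, 169), (318, 171), (320, 171), (322, 169), (324, 168), (326, 168), (328, 168), (330, 166), (332, 167), (334, 166), (336, 164), (338, 161), (340, 100), (342, 175), (344, 118), (346, 38), (348, 27), (350, 27), (352, 27), (354, 27)]
[ 0.5091 -0.1251  0.3942]
[(164, 115), (167, 114), (170, 105), (173, 120), (176, 126), (179, 101), (182, 95), (185, 93), (188, 119), (191, 161), (194, 188), (197, 181), (200, 182), (203, 184), (206, 183), (209, 183), (212, 188), (215, 185), (218, 183), (221, 184), (224, 184), (227, 185), (230, 187), (233, 189), (236, 186), (239, 96), (242, 95), (245, 96), (248, 95), (251, 94), (254, 98), (257, 103), (260, 32), (263, 61), (266, 71), (269, 72), (272, 76)]
[ 0.54052433 -0.19100005  0.2500334 ]
318 97 [ 0.527  -0.1652]
318 148 [ 0.5486 -0.2115]
292 122 [ 0.5141 -0.1986]
345 122 [ 0.5618 -0.1764]
```

{"api": "step_arm", "payload": {"increments": [{"tx":0.35,"ty":-0.05,"tz":3,"wx":0,"wy":0,"wz":0,"hand":1},{"tx":0.35,"ty":-0.05,"tz":6,"wx":0,"wy":0,"wz":0,"hand":1},{"tx":0.35,"ty":-0.05,"tz":8.5,"wx":0,"wy":0,"wz":0,"hand":1},{"tx":0.35,"ty":-0.05,"tz":9.6,"wx":0,"wy":0,"wz":0,"hand":1},{"tx":0.35,"ty":-0.05,"tz":9.6,"wx":0,"wy":0,"wz":0,"hand":1},{"tx":0.35,"ty":-0.05,"tz":9.6,"wx":0,"wy":0,"wz":0,"hand":0.55},{"tx":0.35,"ty":-0.05,"tz":9.6,"wx":0,"wy":0,"wz":0,"hand":0.55},{"tx":0.35,"ty":-0.05,"tz":9.6,"wx":0,"wy":0,"wz":0,"hand":0.55},{"tx":0.35,"ty":-0.05,"tz":9.6,"wx":0,"wy":0,"wz":0,"hand":0.55},{"tx":0.35,"ty":-0.05,"tz":9.6,"wx":0,"wy":0,"wz":0,"hand":0.55}], "newtons": 25}}

```text
t: 10.18
position: [0.5378, -0.1883, 0.1527]
ee_rot: [0.001, 0.537, 0.844, 0.0]
contact_force: [0.1, 0.3, 0.5]
grip_width: 0.0608
grasp_force: 0.0
```

{"api": "step_arm", "payload": {"increments": [{"tx":0,"ty":0,"tz":0,"wx":0,"wy":0,"wz":0,"hand":0.55},{"tx":0,"ty":0,"tz":0,"wx":0,"wy":0,"wz":0,"hand":0.55},{"tx":0,"ty":0,"tz":0,"wx":0,"wy":0,"wz":0,"hand":0.55},{"tx":0,"ty":0,"tz":0,"wx":0,"wy":0,"wz":0,"hand":0.55}]}}

```text
t: 10.52
position: [0.5378, -0.1883, 0.1524]
ee_rot: [0.0, 0.537, 0.844, 0.0]
contact_force: [-0.1, -0.3, 7.0]
grip_width: 0.0595
grasp_force: 25.0
```

{"api": "step_arm", "payload": {"increments": [{"tx":0,"ty":0,"tz":0.1,"wx":0,"wy":0,"wz":0,"hand":0.55},{"tx":0,"ty":0,"tz":0.1,"wx":0,"wy":0,"wz":4,"hand":0.55},{"tx":0,"ty":0,"tz":0.1,"wx":0,"wy":0,"wz":8,"hand":0.55},{"tx":0,"ty":0,"tz":0.1,"wx":0,"wy":0,"wz":12,"hand":0.55},{"tx":0,"ty":0,"tz":0.1,"wx":0,"wy":0,"wz":12,"hand":0.55}]}}

```text
t: 10.93
position: [0.5385, -0.1888, 0.1523]
ee_rot: [0.001, 0.624, 0.781, 0.0]
contact_force: [-1.5, 0.2, 13.8]
grip_width: 0.0592
grasp_force: 25.0
```

{"api": "step_arm", "payload": {"increments": [{"tx":0,"ty":0,"tz":0,"wx":0,"wy":0,"wz":2.5,"hand":0.55},{"tx":0,"ty":0,"tz":0,"wx":0,"wy":0,"wz":5,"hand":0.55},{"tx":0,"ty":0,"tz":0,"wx":0,"wy":0,"wz":7.5,"hand":0.55},{"tx":0,"ty":0,"tz":0,"wx":0,"wy":0,"wz":7.5,"hand":0.55}]}}

```text
t: 11.27
position: [0.5386, -0.1888, 0.1523]
ee_rot: [0.001, 0.673, 0.739, 0.0]
contact_force: [-0.6, -1.6, 13.9]
grip_width: 0.0592
grasp_force: 25.0
```

{"api": "step_arm", "payload": {"increments": [{"tx":0,"ty":0,"tz":0,"wx":0,"wy":0,"wz":2.5,"hand":0.55},{"tx":0,"ty":0,"tz":0,"wx":0,"wy":0,"wz":5,"hand":0.55},{"tx":0,"ty":0,"tz":0,"wx":0,"wy":0,"wz":7.5,"hand":0.55},{"tx":0,"ty":0,"tz":0,"wx":0,"wy":0,"wz":7.5,"hand":0.55}]}}

```text
t: 11.6
position: [0.5385, -0.1888, 0.1523]
ee_rot: [0.001, 0.72, 0.694, 0.0]
contact_force: [-1.3, -1.1, 14.8]
grip_width: 0.0594
grasp_force: 25.0
```

{"api": "step_arm", "payload": {"increments": [{"tx":0,"ty":0,"tz":0,"wx":0,"wy":0,"wz":2.5,"hand":0.55},{"tx":0,"ty":0,"tz":0,"wx":0,"wy":0,"wz":5,"hand":0.55},{"tx":0,"ty":0,"tz":0,"wx":0,"wy":0,"wz":7.5,"hand":0.55},{"tx":0,"ty":0,"tz":0,"wx":0,"wy":0,"wz":7.5,"hand":0.55}]}}

```text
t: 11.93
position: [0.5385, -0.1888, 0.1523]
ee_rot: [0.001, 0.764, 0.645, 0.001]
contact_force: [-1.7, -0.6, 14.5]
grip_width: 0.0596
grasp_force: 25.0
```

```bash
python3 -c "
from h import *
inc([.5385,-.1888,.152]);s=env.state();print(s['torque'],s['contact_force'],s['position'])"
```

```text
t [-0.   -0.    0.03] w [ 0.15  0.04 -0.  ] head -9.6 pos [ 0.5385 -0.1888  0.1523] q6 -0.21 t 11.93
[-0.13897371  0.18990707 -0.21190672] [-1.65174904 -0.5976209  14.5377338 ] [ 0.53853085 -0.18879107  0.15228853]
```

{"api": "step_arm", "payload": {"increments": [{"tx":0,"ty":0,"tz":0,"wx":0,"wy":0,"wz":2.5,"hand":0.55},{"tx":0,"ty":0,"tz":0,"wx":0,"wy":0,"wz":5,"hand":0.55},{"tx":0,"ty":0,"tz":0,"wx":0,"wy":0,"wz":7.5,"hand":0.55},{"tx":0,"ty":0,"tz":0,"wx":0,"wy":0,"wz":7.5,"hand":0.55}]}}

```text
t: 12.27
position: [0.5386, -0.1887, 0.152]
ee_rot: [0.001, 0.805, 0.594, 0.001]
contact_force: [1.4, -0.9, 10.8]
grip_width: 0.0594
grasp_force: 25.0
```

{"api": "step_arm", "payload": {"increments": [{"tx":0,"ty":0,"tz":0,"wx":0,"wy":0,"wz":2.5,"hand":0.55},{"tx":0,"ty":0,"tz":0,"wx":0,"wy":0,"wz":5,"hand":0.55},{"tx":0,"ty":0,"tz":0,"wx":0,"wy":0,"wz":7.5,"hand":0.55},{"tx":0,"ty":0,"tz":0,"wx":0,"wy":0,"wz":7.5,"hand":0.55}]}}

```text
t: 12.6
position: [0.5372, -0.1881, 0.1507]
ee_rot: [-0.0, 0.841, 0.54, -0.0]
contact_force: [0.9, 0.8, -2.4]
grip_width: 0.059
grasp_force: 25.0
```

The force fell from 14 N to -2 N, so the collar has started to drop at about 49° of turn. Now I push down.

{"api": "step_arm", "payload": {"increments": [{"tx":0,"ty":0,"tz":0.2,"wx":0,"wy":0,"wz":0,"hand":0.55},{"tx":0,"ty":0,"tz":0.4,"wx":0,"wy":0,"wz":0,"hand":0.55},{"tx":0,"ty":0,"tz":0.5,"wx":0,"wy":0,"wz":0,"hand":0.55},{"tx":0,"ty":0,"tz":0.5,"wx":0,"wy":0,"wz":0,"hand":0.55}]}}

```text
t: 12.93
position: [0.5372, -0.1881, 0.1454]
ee_rot: [-0.0, 0.841, 0.542, -0.0]
contact_force: [1.3, -0.3, -3.0]
grip_width: 0.0588
grasp_force: 25.0
```

```bash
python3 -c "
from h import *
s=env.state();print(s['torque'],s['contact_force'],s['position'])"
```

```text
[-0.12289115 -0.16042744 -0.05661122] [ 1.34989268 -0.33279964 -2.98636058] [ 0.53723568 -0.18812899  0.14541355]
```

{"api": "step_arm", "payload": {"increments": [{"tx":0,"ty":0,"tz":0.2,"wx":0,"wy":0,"wz":0,"hand":0.55},{"tx":0,"ty":0,"tz":0.4,"wx":0,"wy":0,"wz":0,"hand":0.55},{"tx":0,"ty":0,"tz":0.6,"wx":0,"wy":0,"wz":0,"hand":0.55},{"tx":0,"ty":0,"tz":0.8,"wx":0,"wy":0,"wz":0,"hand":0.55},{"tx":0,"ty":0,"tz":0.9,"wx":0,"wy":0,"wz":0,"hand":0.55},{"tx":0,"ty":0,"tz":0.9,"wx":0,"wy":0,"wz":0,"hand":0.55},{"tx":0,"ty":0,"tz":0.9,"wx":0,"wy":0,"wz":0,"hand":0.55}], "newtons": 45}}

```text
t: 13.52
position: [0.5375, -0.1882, 0.1386]
ee_rot: [-0.0, 0.841, 0.541, -0.0]
contact_force: [-13.9, 4.5, 32.9]
grip_width: 0.0592
grasp_force: 45.0
```

{"api": "step_arm", "payload": {"increments": [{"tx":0,"ty":-0.1,"tz":0,"wx":0,"wy":0,"wz":0,"hand":0.55},{"tx":0,"ty":-0.1,"tz":0,"wx":0,"wy":0,"wz":0,"hand":0.55},{"tx":0,"ty":-0.1,"tz":0,"wx":0,"wy":0,"wz":0,"hand":0.55},{"tx":0,"ty":-0.1,"tz":0,"wx":0,"wy":0,"wz":0,"hand":0.55}]}}

```text
t: 13.85
position: [0.5374, -0.1882, 0.1386]
ee_rot: [0.001, 0.841, 0.541, 0.0]
contact_force: [-6.2, 1.8, 26.7]
grip_width: 0.0591
grasp_force: 45.0
```

```bash
python3 -c "
from h import *
s=env.state();print(s['torque'],s['contact_force'],s['position'])
snap('wrist','w10');snap('side','s10');snap('top','t10')
a=cv2.imread('pics/w10.png')[60:340,140:540]; b=cv2.resize(cv2.imread('pics/s10.png')[100:310,150:450],(400,280)); cv2.imwrite('pics/fin.png',np.hstack([a,b]))
caps('t10',False)"
```

```text
[0.41284662 1.47198553 0.03188731] [-6.20423825  1.81521863 26.70690055] [ 0.53741879 -0.18820933  0.13860796]
px 360.2 267.6 axes [22.6 56.6] [[0.3733, -0.0857], [0.3755, -0.0754]]
px 263.9 171.1 axes [20.  20.4] [[0.6348, 0.1705], [0.6159, 0.1601]]
px 230.6 168.1 axes [20.1 20.7] [[0.6436, 0.2608], [0.6239, 0.243]]
px 196.0 164.9 axes [19.8 21.4] [[0.6531, 0.3546], [0.6327, 0.3293]]
px 160.8 161.2 axes [19.9 23.1] [[0.6638, 0.4499], [0.6425, 0.4169]]
```

View pics/fin.png

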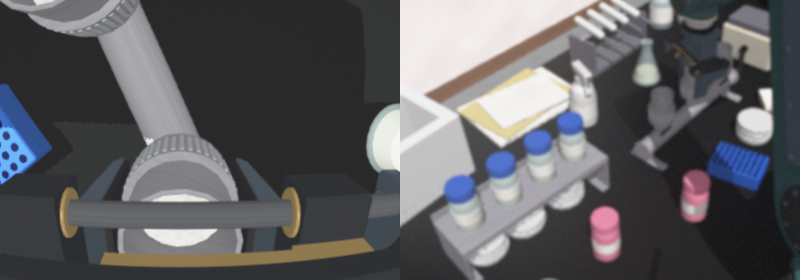

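The wrist crop shows the gripped funnel low in its station, with the collar at (180,160). The side crop shows four bottles evenly in line on the riser. I'll ease the remaining side load and confirm the hard stop with slightly more push.

{"api": "step_arm", "payload": {"increments": [{"tx":0,"ty":-0.08,"tz":0.03,"wx":0,"wy":0,"wz":0,"hand":0.55},{"tx":0,"ty":-0.08,"tz":0.06,"wx":0,"wy":0,"wz":0,"hand":0.55},{"tx":0,"ty":-0.08,"tz":0.06,"wx":0,"wy":0,"wz":0,"hand":0.55},{"tx":0,"ty":-0.08,"tz":0.06,"wx":0,"wy":0,"wz":0,"hand":0.55}]}}

```text
t: 14.33
position: [0.5374, -0.1882, 0.1386]
ee_rot: [0.001, 0.841, 0.541, 0.001]
contact_force: [-5.0, 0.5, 30.8]
grip_width: 0.0591
grasp_force: 45.0
```

```bash
python3 -c "
from h import *
s=env.state();print(s['torque'],s['contact_force'],s['position'])"
```

```text
[0.32130588 1.36271713 0.03460714] [-5.02968377  0.50348694 30.79012831] [ 0.53739223 -0.18818459  0.13858703]
```

z stayed at 0.1386 under the extra push, 13.7 mm below the pin-riding height (14 mm nominal). The funnel is on its hard stop and held with about 31 N, so I hand in.

```bash
python3 -c "
from h import *
print(env.hand_in())"
```

```text
the job is handed in; nothing more can be done
None
```

The job is handed in at about 14 s: the bottle stands upright in the gap, about 85 mm from its left neighbour and in line with the row, and the middle funnel is keyed over its pins and held pushed home with about 31 N.

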